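# Re-tension the cam clamp of a circuit-board holder

## Task

The circuit board in the clamp with the red lever is held too loosely. Flip the red lever fully open, and only then turn that clamp's adjusting nut clockwise until its white pointer end is on the green mark; then flip the red lever fully closed again. Do not touch the blue-levered clamp.

Things in the scene. Friction and masses are not known exactly. Their poses are not given: they have to be found in the camera images.
- red_clamp: Clamp with the RED lever, fixed on a brown base plate 340x150x10 mm with a green circuit board (at x -205 to -85 mm, 18 mm high). Origin: underside, on the table, mid-width; z up; x runs along the steel strap from board (-x) to nut (+x). Lever pivot at x=-45, nut axis at x=+75 mm, both y=0.
- red_pivot (a point): Pivot of the red cam lever, 45 mm above the table; axis along clamp x. Lever 82 mm long, paddle 24 mm wide, 12 thick, swings in the upright y-z plane: closed it slopes up to clamp +y, 30 deg above level (tip y=+71 mm, 86 mm high); open, likewise to -y. Pinch it across its width, parallel to x (paddle 52-82 mm out), and follow the arc with the tool upright; a push on its tip jams.
- red_nut_grip (a point): Centre of the red clamp's adjusting nut, on its vertical axis, 57 mm above the table. Black bar grip 56 mm long, 14 mm thick, 44 to 70 mm high (8 mm stud end 5 mm above it); its white end is the pointer. Under it a flat dial, radius 40 mm, top 30 mm high, with black ticks and one green mark in clamp direction +x.
- red_lever (a joint): Angle of the red lever, rad: 0 = closed stop, 1.05 = upright, 2.09 = fully open stop; it grows from clamp +y over the top to -y. Friction about 0.1 N m (1.5 N at the paddle); it stays where it is left.
- red_nut (a joint): Angle of the red clamp's nut, rad, growing clockwise seen from above. The white pointer's direction, counter-clockwise from clamp +x, is 1.4 minus this, so 1.4 is on the green mark. Starts at 0 to 0.45; stops at -0.05 and 2.3. Friction about 0.06 N m; no spring, stays where left, does not rise or sink.
- blue_clamp: Bystander: the clamp with the BLUE lever, built like the red one, same origin and axes, holding another board. Not to be touched.

How it is judged (in metres and radians):
On the way, in this order (a step that is already met when the one before it is completed fails the run):
1. the red lever is open (at least 1.6 rad) while the nut has not yet been turned to its mark (value of joint red_lever above 1.6 rad and value of joint red_nut below 0.8 rad), for 0.1 s.
2. with the red lever still open, the nut's pointer is on the green mark (within 0.22 rad) (value of joint red_lever above 1.4 rad and value of joint red_nut between 1.18 and 1.62 rad), for 0.2 s.
At the end, for the whole second after the job is handed in: The red lever is closed (below 0.3 rad, 17 degrees from its stop) and the red clamp's nut has its white pointer on the green mark within 0.22 rad (12.5 degrees), both at rest (value of joint red_lever below 0.3 rad and value of joint red_nut between 1.18 and 1.62 rad and velocity of joint red_lever between -0.1 and 0.1 rad/s and velocity of joint red_nut between -0.1 and 0.1 rad/s); the robot touches nothing.
It fails at once if the robot touches the blue-levered clamp with more than 2 N (contact force between blue_clamp and the fingers above 2 N or contact force between blue_clamp and the arm above 2 N).
It also fails if it takes over 70 s, if anything falls off the work surface, if the arm or the gripper's body presses on something with over 40 N, if the wrist force passes 120 N, or if a joint passes its speed limit or range.

## Robot

A 6-joint arm with a two-finger parallel gripper is mounted at the origin on the work surface. World frame = base frame: x ahead of the robot, y to its left, z up, the work surface at z = 0. Lengths are in mm, angles in rad, forces in N, time in s.
With the tool pointing down it reaches from about 300 to 775 mm from the base axis. Payload 14.6 kg.
Tool frame: the origin (TCP) lies midway between the tips of the shut fingers; the grasp point (between the pads) lies manip.grasp_offset behind it (manip.grasp_offset is the distance from the TCP to the grasp point, in mm); z points along the fingers, y is the direction in which the jaws open and shut (so a half turn about z gives the same grasp; the last joint's range is limited). The gripper opens to 94 mm and grips with 3 to 60 N. Pads are 16 mm wide; open, the fingers measure 119 mm over their backs; the gripper's body (75 mm by 177 mm) begins 78 mm behind the grasp point.
Start: joints at [1.128, 0.3, 1.521, -0, 1.321, -0.067], TCP at [201.856, 511.609, 205.446] pointing down, gripper open.
Joint ranges: [-3.03, 3.03], [-0.79, 2.21], [0.23, 2.52], [-1.04, 4.18], [0, 3.07], [-2.55, 2.55]. Speed limits (rad/s): [2.22, 2.22, 2.57, 3.14, 3.14, 3.14].

## Interface

Orientations are given as [roll, pitch, yaw] about the fixed x, y, z axes, in that order (R = Rz(yaw) Ry(pitch) Rx(roll)).
In Python, from cell import monitor, vision, order, manip gives the robot as it stands.
- The arm moves only by the shell command python3 -m jog 'ROWS' [FORCE]. ROWS is JSON, a list of rows, each a list of 7 numbers: the shift along the tool's x, y, z in cm, then the turn, a rotation vector about the tool's x, y, z in rad, then the opening in per cent of the stroke, from 0 (shut) to 100 (fully open). In form: [[tx, ty, tz, rx, ry, rz, jaw], ...]. A call has 1 to 8 rows; each row shifts and turns the commanded pose from where the row before left it, along the tool's axes as they then stand; what a row does not reach is not made up. A row lasts 1/10 s, in which the tool goes at most 50 mm and 8.59 degrees, less where a joint would pass 70% of its speed; a pose out of reach is approached as far as the arm can. A call is refused whole if a number of a shift passes 5 or a number of a turn 0.15, either way. A call with a gripper value outside its range is refused whole. The fingers move at their own pace and stop on an object; FORCE is the grip in N (left out, the last holds). Time passes only in rows, so rows that do not move let the fingers close. It gives the time, the measured TCP pose, the force and the opening at its end, in the units of the state.
- monitor.read_state(): the state, without advancing time (a new reading comes with each control period).
- vision.camera(name): name is "scene" or "side" or "wrist"; returns a dict with "color" (400x640x3 uint8, blue, green, red), "fx", "fy", "cx", "cy" (pixels), "cam_to_world" (4x4, takes a point from camera to world coordinates); the wrist camera has in their place "tool_from_camera" (4x4, takes a point from camera to tool coordinates, whose origin is the TCP and whose axes are the flange's). Camera axes: x right, y down, z forward; pixel columns grow to the right and rows downward; lengths in mm; the calibration is good to about 2 mm. A picture is of the moment at which its call begins: read the wrist's pose just before it. There is no depth.
- order.sign_off(): hands the job in, once; it reports no verdict.
The state is a dict: "clock": time; "joints": joint angles; "qd": joint speeds; "effort": joint torques, N m; "eef_pos": TCP position; "eef_rot": TCP orientation; "wrist_force": force on the tool from outside, world axes, zero at the start; "moment": the same for the moment, N m; "finger_gap": finger opening in mm.
Only numpy, scipy, OpenCV 4.12 (cv2) and the standard library are available. Lean on these libraries where they do the work, as an engineer would, in place of code of your own. Each camera call takes 0.05 s, during which the arm holds its last target.

## Working session

There is one attempt and no reset: what is moved stays moved. The work goes in short steps, Python scripts to look and compute and a shell command to move; the robot and the scene stay as the last step left them, time stands still between calls to the robot, and variables do not carry over. Pictures are saved under pics/ and viewed, and the job is handed in when it is done.

```bash
mkdir -p pics; ls
python3 - <<'E'
from cell import monitor, vision, order, manip
import cv2
print(monitor.read_state(), manip.grasp_offset)
for n in ("scene","side","wrist"):
    c=vision.camera(n); cv2.imwrite(f"pics/{n}0.png",c["color"])
    print(n,[c[k] for k in("fx","fy","cx","cy")],c.get("cam_to_world",c.get("tool_from_camera")).__repr__())
E
```

```text
pics
{'clock': 0.0, 'joints': array([ 1.12838803e+00,  3.00486526e-01,  1.52157770e+00, -7.81329432e-06,
        1.32069385e+00, -6.65907771e-02]), 'qd': array([ 0.00167588, -0.00135163,  0.00116028,  0.0010044 , -0.00154496,
        0.00102306]), 'effort': array([-3.29980794e-04, -5.31811166e+01, -3.52729332e+01,  7.07349926e-02,
        2.45210849e-02, -1.16248375e-04]), 'eef_pos': array([201.75637021, 511.37843995, 204.8792985 ]), 'eef_rot': array([-3.14042931e+00, -6.99980612e-05,  2.76577703e+00]), 'wrist_force': array([0.26961168, 0.49810416, 0.91337835]), 'moment': array([ 0.00516326, -0.00366948, -0.03826699]), 'finger_gap': 93.9198584995329} 18.8
scene [393.9618237829924, 393.9618237829924, 322.7467380769867, 201.64028122002452] array([[ 1.10938544e-01,  7.69850144e-01, -6.28508867e-01,
         1.00568301e+03],
       [ 9.93794714e-01, -9.10524186e-02,  6.38868015e-02,
        -5.13454129e+01],
       [-8.04398912e-03, -6.31696298e-01, -7.75174226e-01,
         5.83140365e+02],
       [ 0.00000000e+00,  0.00000000e+00,  0.00000000e+00,
         1.00000000e+00]])
side [451.3168387539415, 451.3168387539415, 319.23544692278773, 194.7078984878748] array([[-9.94782731e-01, -7.14660909e-02,  7.28005229e-02,
         5.27834202e+02],
       [-9.97054400e-02,  5.30068613e-01, -8.42072497e-01,
         7.02003234e+02],
       [ 2.15903574e-02, -8.44937787e-01, -5.34428660e-01,
         5.09442433e+02],
       [ 0.00000000e+00,  0.00000000e+00,  0.00000000e+00,
         1.00000000e+00]])
wrist [351.76883644551856, 351.76883644551856, 316.83226942927445, 198.27634794939772] array([[-4.84188604e-04, -9.71329337e-01, -2.37737426e-01,
         6.89428260e+01],
       [ 9.99999735e-01, -3.41205472e-04, -6.42581160e-04,
        -3.94252402e-01],
       [ 5.43040621e-04, -2.37737674e-01,  9.71329246e-01,
        -1.78095664e+02],
       [ 0.00000000e+00,  0.00000000e+00,  0.00000000e+00,
         1.00000000e+00]])
```

View pics/scene0.png

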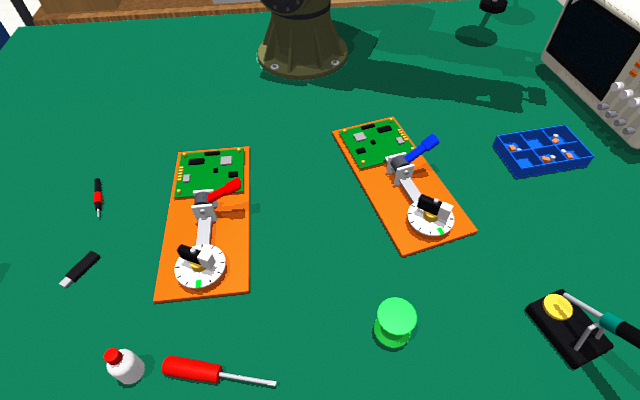

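View pics/side0.png

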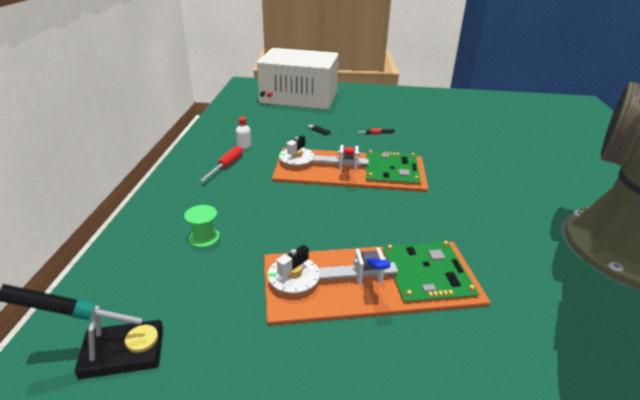

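View pics/wrist0.png

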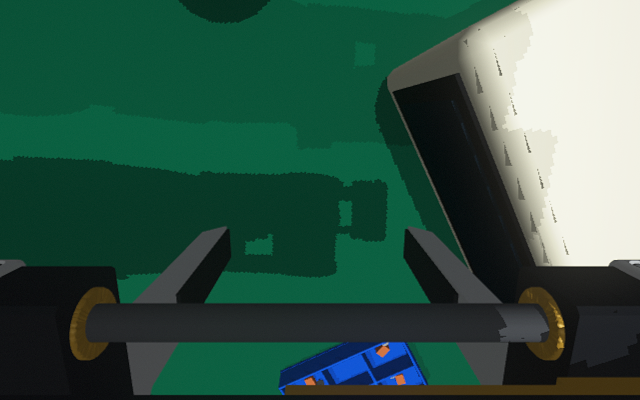

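Red clamp in scene at left (plate corners near (178,148),(249,148),(249,292),(155,300)), blue clamp in the middle. Zooming for the corners.

```bash
python3 - <<'E'
import cv2
a=cv2.imread("pics/scene0.png")[135:310,140:265]
cv2.imwrite("pics/sc_crop.png",cv2.resize(a,None,fx=3.4,fy=3.4,interpolation=cv2.INTER_CUBIC))
a=cv2.imread("pics/side0.png")[120:200,260:440]
cv2.imwrite("pics/si_crop.png",cv2.resize(a,None,fx=4.4,fy=4.4,interpolation=cv2.INTER_CUBIC))
E
cat > h.py <<'E'
import numpy as np,cv2
from cell import monitor,vision,manip
from scipy.spatial.transform import Rotation as R
CAM={}
def cam(n):
    c=vision.camera(n)
    T=np.array(c.get("cam_to_world",c.get("tool_from_camera")))
    return c,T
def ray(c,T,u,v,z):
    d=T[:3,:3]@np.array([(u-c["cx"])/c["fx"],(v-c["cy"])/c["fy"],1]); o=T[:3,3]
    return o+d*(z-o[2])/d[2]
def proj(c,T,p):
    q=np.linalg.inv(T)@np.append(p,1); return np.array([c["fx"]*q[0]/q[2]+c["cx"],c["fy"]*q[1]/q[2]+c["cy"]])
def pose():
    s=monitor.read_state(); T=np.eye(4);T[:3,:3]=R.from_euler("xyz",s["eef_rot"]).as_matrix();T[:3,3]=s["eef_pos"]; return s,T
E
```

```text
(no output)
```

View pics/sc_crop.png

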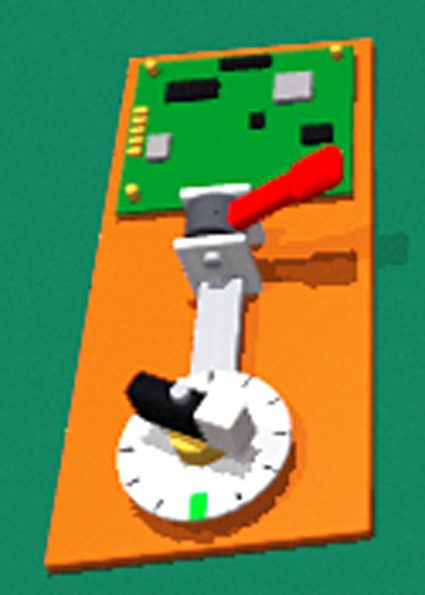

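View pics/si_crop.png

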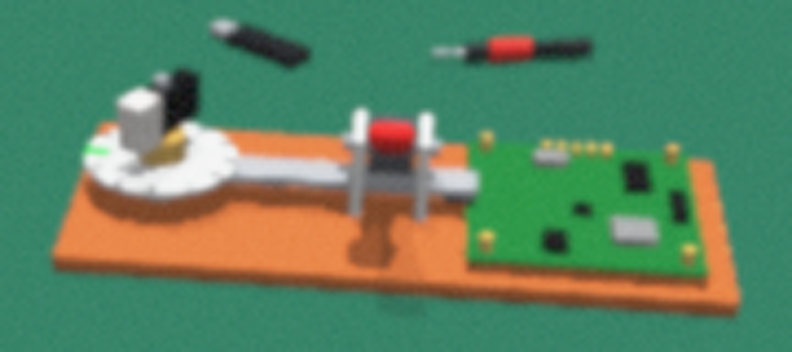

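Run:
```python
from h import *
from scipy.optimize import least_squares
c,T=cam("scene"); d,U=cam("side")
S=lambda x,y:np.array([x/3.4+140,y/3.4+135]); I=lambda x,y:np.array([x/4.4+260,y/4.4+120])
# clamp y: scene right = +y?
for p in [(131,58),(372,39),(372,533),(47,567)]: print(ray(c,T,*S(*p),10))
print("dial",ray(c,T,*S(205,446),30),"stud",ray(c,T,*S(182,388),75),"paddle",ray(c,T,*S(325,160),83))
for p in [(57,258),(738,297),(712,160),(105,125)]: print("side",ray(d,U,*I(*p),10))
print("sdial",ray(d,U,*I(160,158),30),"sstud",ray(d,U,*I(160,78),75))
obs=[(c,T,S(131,58),'A'),(c,T,S(372,39),'B'),(c,T,S(372,533),'C'),(c,T,S(47,567),'D'),
(d,U,I(57,258),'C'),(d,U,I(738,297),'B'),(c,T,S(205,446),'dial'),(c,T,S(182,388),'stud'),(d,U,I(160,158),'dial'),(d,U,I(160,78),'stud')]
def res(p,full=False):
    x,y,th,o=p
    L={'A':(o-170,-75,10),'B':(o-170,75,10),'C':(o+170,75,10),'D':(o+170,-75,10),'dial':(75,0,30),'stud':(75,0,75)}
    M=R.from_euler('z',th).as_matrix()
    r=[proj(cc,TT,M@np.array(L[k])+[x,y,0])-uv for cc,TT,uv,k in obs]
    return np.array(r) if full else np.ravel(r)
s=least_squares(res,[500,-200,0,-40],x_scale=[1,1,.01,1],loss='soft_l1'); print(s.x); print(res(s.x,True).round(1))
x,y,th,o=s.x;M=R.from_euler('z',th).as_matrix()
for n,p in dict(piv=(-45,0,45),nut=(75,0,57),tip=(-45,71,86)).items(): print(n,M@np.array(p)+[x,y,0])
```

```text
[ 371.91325619 -290.00069466   10.        ]
[ 372.52574117 -141.97744327   10.        ]
[ 710.40368748 -139.94257214   10.        ]
[ 710.32942802 -288.26554344   10.        ]
dial [ 666.73616505 -215.44237256   30.        ] stud [ 663.12428492 -214.83239837   75.        ] paddle [ 539.70316396 -153.43017095   83.        ]
side [ 702.70101764 -136.77705076   10.        ]
side [ 367.86226055 -144.86139594   10.        ]
side [ 367.17987509 -290.66339765   10.        ]
side [ 703.52030634 -285.49332437   10.        ]
sdial [ 661.81915126 -212.15520286   30.        ] sstud [ 661.79688026 -213.73639394   75.        ]
[ 5.88337522e+02 -2.15279817e+02  6.67975976e-03 -4.86483618e+01]
[[-0.7 -0.5]
 [ 0.1 -1.1]
 [ 0.3 -0.7]
 [-0.8 -0. ]
 [-2.7 -0.8]
 [-0.5  0.7]
 [ 0.6 -1.9]
 [ 0.   0.1]
 [-0.5 -0.6]
 [-0.6 -0.2]]
piv [ 543.33852625 -215.58040404   45.        ]
nut [ 663.33584911 -214.77883883   57.        ]
tip [ 542.86426683 -144.58198801   86.        ]
```

```bash
python3 -m jog '[[0,0,0,0,0,0.149,70],[0,0,0,0,0,0.149,70],[0,0,0,0,0,0.149,70],[0,0,0,0,0,0.149,70],[0,0,0,0,0,0.149,70],[0,0,0,0,0,0.149,70],[0,0,0,0,0,0.149,70],[0,0,0,0,0,0.149,70]]'
python3 -m jog '[[0,0,0,0,0,0,70],[-4,2,0,0,0,0,70],[-4,2,0,0,0,0,70],[-4,2,0,0,0,0,70],[-4,2,0,0,0,0,70],[-4,2,0,0,0,0,70],[-4,2,0,0,0,0,70],[-4,2,0,0,0,0,70]]'
python3 -m jog '[[-4,2,0,0,0,0,70],[-4,2,0,0,0,0,70],[-4,2,0,0,0,0,70],[-4,2,0,0,0,0,70],[-4,2,0,0,0,0,70],[-4,2,0,0,0,0,70],[-4,2,0,0,0,0,70],[-4,2,0,0,0,0,70]]'
python3 -m jog '[[-4,2,0,0,0,0,70],[-2.8,1.9,0,0,0,0,70],[0,0,0,0,0,0,70],[0,0,0,0,0,0,70],[0,0,0,0,0,0,70]]'
python3 - <<'E'
from h import *
s,P=pose(); c,T=cam("wrist"); cv2.imwrite("pics/w1.png",c["color"])
print(s); W=P@T
for n,p in dict(piv=(543.3,-215.5,45),nut=(663.3,-214.8,57),tip=(543,-144.6,86),root=(543,-215.5+45,71)).items(): print(n,proj(c,W,np.array(p)))
E
```

```text
clock: 1.05
eef_pos: [201.8, 511.6, 205.4]
eef_rot: [-3.141, 0.0, 1.568]
wrist_force: [-0.5, 0.6, 0.3]
finger_gap: 66.1
clock: 1.85
eef_pos: [343.1, 230.4, 205.6]
eef_rot: [3.141, -0.0, 1.579]
wrist_force: [0.6, -0.6, 0.0]
finger_gap: 65.5
clock: 2.65
eef_pos: [504.2, -89.4, 205.5]
eef_rot: [3.141, 0.0, 1.579]
wrist_force: [-0.0, 0.9, 0.2]
finger_gap: 65.5
clock: 3.15
eef_pos: [542.6, -154.6, 205.5]
eef_rot: [-3.141, -0.0, 1.577]
wrist_force: [-0.9, 0.3, 0.5]
finger_gap: 65.9
{'clock': 3.15, 'joints': array([-3.42565588e-01,  3.31603328e-01,  1.47936830e+00,  8.36503621e-05,
        1.33081768e+00, -3.48356255e-01]), 'qd': array([ 0.00786528, -0.00980016,  0.00258724, -0.00082523, -0.00030309,
        0.01066623]), 'effort': array([-8.36006217e-01, -5.41707301e+01, -3.55851889e+01,  4.33113822e-02,
        2.95197568e-02, -6.85876887e-02]), 'eef_pos': array([ 542.56555098, -154.61190984,  205.48112118]), 'eef_rot': array([-3.14143555e+00, -1.43497753e-04,  1.57656709e+00]), 'wrist_force': array([-0.90625307,  0.30899858,  0.53489855]), 'moment': array([-0.02449719,  0.03054778,  0.01401572]), 'finger_gap': 65.88465395375646}
piv [317.77720925 242.21918808]
nut [439.13738063 246.52909953]
tip [318.0276538  181.80964297]
root [317.80681591 206.32428854]
```

View pics/w1.png

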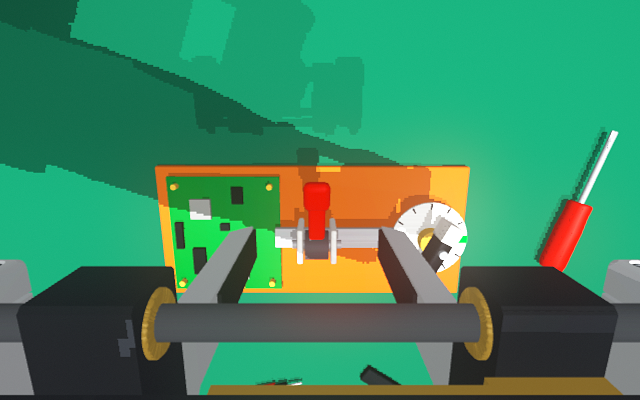

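The lever tip is at (317,182), where the fit predicted (318,182); nut at about (438,246), also as predicted. Descending.

```bash
python3 -m jog '[[-0.3,0.05,3,0,0,0,62],[0,0,3,0,0,0,62],[0,0,3,0,0,0,62],[0,0,2,0,0,0,62],[0,0,2,0,0,0,62],[0,0,1.6,0,0,0,62],[0,0,0,0,0,0,62],[0,0,0,0,0,0,62]]' 15
python3 - <<'E'
from h import *
s,P=pose(); c,T=cam("wrist"); cv2.imwrite("pics/w2.png",c["color"])
c,T=cam("scene"); cv2.imwrite("pics/s2.png",cv2.resize(c["color"][60:310,100:340],None,fx=2.4,fy=2.4))
E
```

```text
clock: 4.0
eef_pos: [543.5, -157.9, 60.3]
eef_rot: [3.141, 0.0, 1.575]
wrist_force: [0.2, -0.7, 0.9]
finger_gap: 58.3
```

View pics/w2.png

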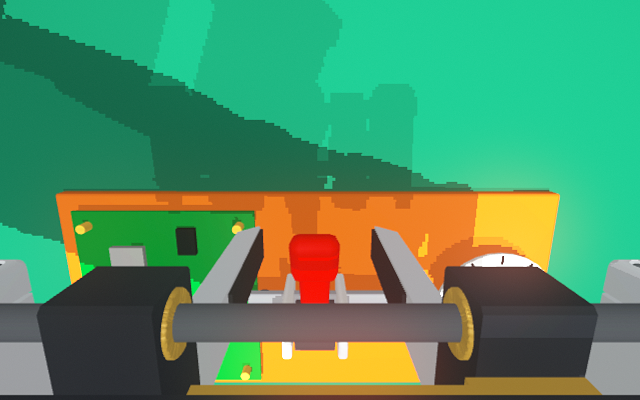

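View pics/s2.png

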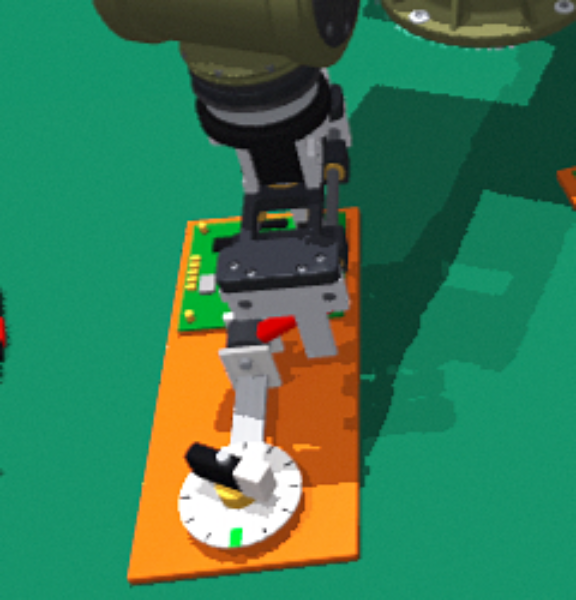

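The paddle (col 314) sits midway between the fingers (262/372). Closing.

```bash
python3 -m jog '[[0,0,0,0,0,0,20],[0,0,0,0,0,0,15],[0,0,0,0,0,0,15],[0,0,0,0,0,0,15],[0,0,0,0,0,0,15],[0,0,0,0,0,0,15]]' 15
python3 - <<'E'
import numpy as np
# arc increments, a from 30 to 150 deg, world dy,dz -> tool tx=dy, tz=-dz (cm)
a=np.radians(np.arange(30,151,7.5)); y=6.7*np.cos(a); z=6.7*np.sin(a)
print(np.c_[np.diff(y),-np.diff(z)].round(2).tolist())
E
```

```text
clock: 4.7
eef_pos: [542.5, -158.2, 59.3]
eef_rot: [-3.139, -0.0, 1.574]
wrist_force: [-8.2, 0.7, 4.8]
finger_gap: 24.0
[[-0.49, -0.73], [-0.58, -0.66], [-0.66, -0.58], [-0.73, -0.49], [-0.79, -0.39], [-0.83, -0.28], [-0.86, -0.17], [-0.87, -0.06], [-0.87, 0.06], [-0.86, 0.17], [-0.83, 0.28], [-0.79, 0.39], [-0.73, 0.49], [-0.66, 0.58], [-0.58, 0.66], [-0.49, 0.73]]
```

```bash
python3 -m jog '[[-0.49,-0.1,-0.73,0,0,0,15],[-0.58,0,-0.66,0,0,0,15],[-0.66,0,-0.58,0,0,0,15],[-0.73,0,-0.49,0,0,0,15],[0,0,0,0,0,0,15]]'
```

```text
clock: 5.2
eef_pos: [542.4, -184.1, 84.9]
eef_rot: [3.141, 0.001, 1.573]
wrist_force: [-4.3, -0.4, 4.5]
finger_gap: 24.0
```

```bash
python3 -m jog '[[-0.79,0,-0.39,0,0,0,15],[-0.83,0,-0.28,0,0,0,15],[-0.86,0,-0.17,0,0,0,15],[-0.87,0,-0.06,0,0,0,15],[-0.87,0,0.06,0,0,0,15],[-0.86,0,0.17,0,0,0,15],[0,0,0,0,0,0,15]]'
python3 -m jog '[[-0.83,0,0.28,0,0,0,15],[-0.79,0,0.39,0,0,0,15],[-0.73,0,0.49,0,0,0,15],[-0.66,0,0.58,0,0,0,15],[-0.58,0,0.66,0,0,0,15],[-0.49,0,0.73,0,0,0,15],[0,0,0,0,0,0,15],[0,0,0,0,0,0,15]]'
python3 - <<'E'
from h import *
s,P=pose(); c,T=cam("wrist"); cv2.imwrite("pics/w3.png",c["color"])
c,T=cam("scene"); cv2.imwrite("pics/s3.png",cv2.resize(c["color"][60:310,100:340],None,fx=2.4,fy=2.4))
E
```

```text
clock: 5.9
eef_pos: [542.7, -235.5, 91.6]
eef_rot: [3.141, 0.002, 1.573]
wrist_force: [-2.9, -1.1, 5.4]
finger_gap: 22.3
clock: 6.7
eef_pos: [543.0, -277.7, 61.3]
eef_rot: [3.139, 0.005, 1.573]
wrist_force: [-6.6, -11.4, 9.7]
finger_gap: 23.1
```

View pics/s3.png

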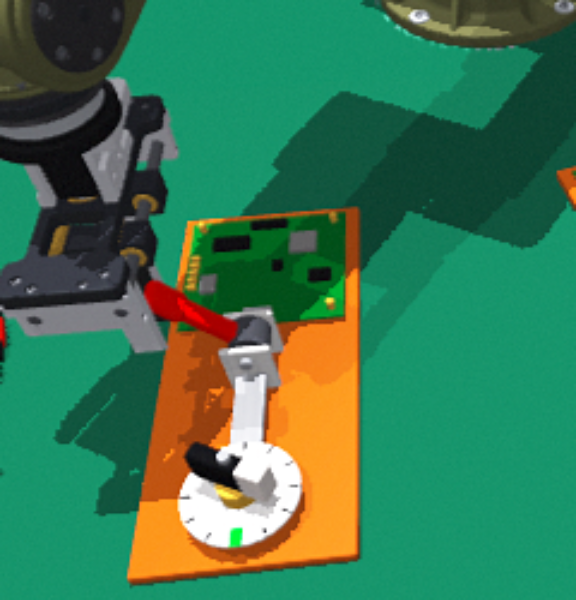

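The lever is fully open (grasp point at about 150° from the pivot geometry). Release and rise, then look at the nut.

```bash
python3 -m jog '[[0,0,0,0,0,0,60],[0,0,0,0,0,0,60],[0,0,0,0,0,0,60],[0,0,-2,0,0,0,60],[0,0,-4,0,0,0,60],[0,0,-4,0,0,0,60],[0,0,-4,0,0,0,60],[0,0,0,0,0,0,60]]'
python3 -m jog '[[2,4,0,0,0,0,60],[2,4,0,0,0,0,60],[1.3,3,0,0,0,0,60],[0,0,0,0,0,0,60],[0,0,0,0,0,0,60]]'
python3 - <<'E'
from h import *
s,P=pose(); c,T=cam("wrist"); cv2.imwrite("pics/w4.png",c["color"])
W=P@T; print(s["eef_pos"],s["eef_rot"],s["wrist_force"])
n=proj(c,W,np.array([663.3,-214.8,70])); print(n)
v,u=int(n[1]),int(n[0]); a=c["color"][v-60:v+60,u-80:u+80]; print(u-80,v-60)
cv2.imwrite("pics/w4c.png",cv2.resize(a,None,fx=5,fy=5,interpolation=cv2.INTER_CUBIC))
E
```

```text
clock: 7.6
eef_pos: [544.4, -275.4, 205.3]
eef_rot: [3.134, 0.005, 1.574]
wrist_force: [0.7, -0.8, -0.1]
finger_gap: 56.0
clock: 8.1
eef_pos: [652.5, -220.9, 198.1]
eef_rot: [-3.14, -0.0, 1.575]
wrist_force: [0.1, 0.8, 0.2]
finger_gap: 56.7
[ 652.50020702 -220.8637188   198.1447256 ] [-3.14014483e+00 -4.11988079e-04  1.57485704e+00] [0.13306157 0.83852147 0.160453  ]
[329.81945552 184.38001161]
249 124
```

View pics/w4.png

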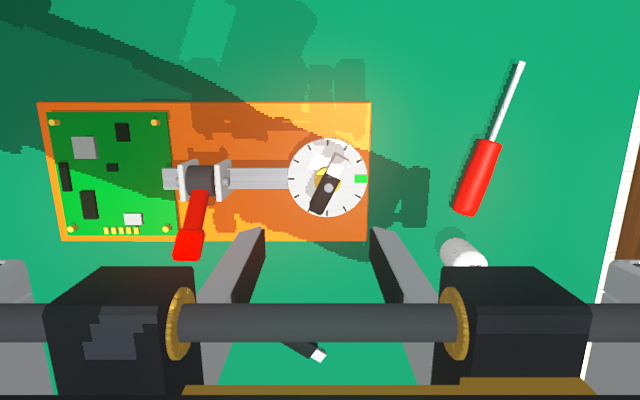

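View pics/w4c.png

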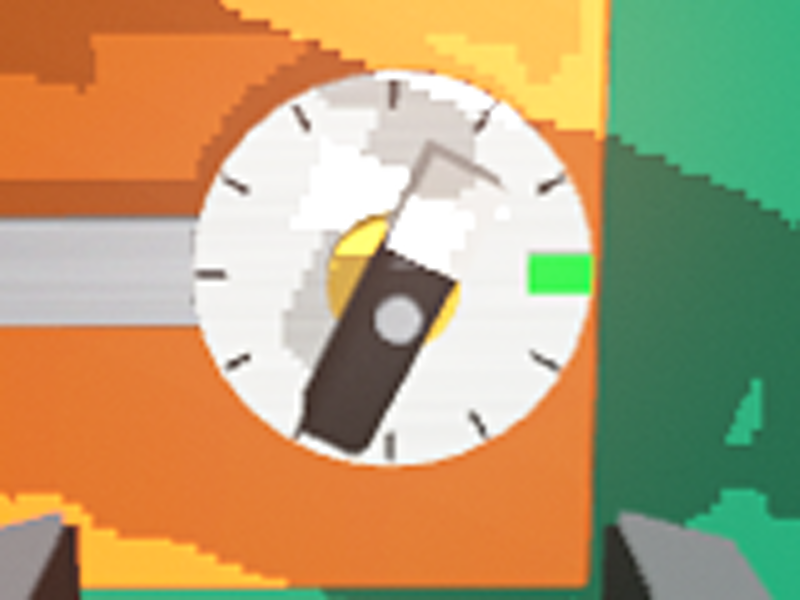

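Run:
```python
from h import *
s,P=pose(); c,T=cam("wrist"); W=P@T
f=lambda x,y,z: ray(c,W,249+x/5,124+y/5,z)
print("stud",f(399,320,75)); 
for z in(70,):
  a,b=f(370,455,z),f(455,283,z); l1,l2=f(308,395,z),f(384,250,z)
  print(a,b,l1,l2,np.arctan2(*(b-a)[1::-1]),np.arctan2(*(l2-l1)[1::-1]))
print("dial",f(393,270,30), "green",f(560,275,30))
```

```text
stud [ 661.86231974 -217.79552297   75.        ]
[ 657.03016199 -243.95889374   70.        ] [ 671.89650422 -212.1288031    70.        ] [ 645.7822783  -232.72776328   70.        ] [ 659.24987359 -206.23578196   70.        ] 1.1338518943420273 1.100479157177971
dial [ 662.09141318 -217.20532279   30.        ] green [ 695.55084584 -218.13048277   30.        ]
```

```bash
python3 -m jog '[[0.41,0.97,0,0,0,0,45],[0,0,2,0,0,0.115,45],[0,0,3,0,0,0.115,45],[0,0,3,0,0,0.115,45],[0,0,3,0,0,0.115,45],[0,0,2,0,0,0,45],[0,0,0,0,0,0,45],[0,0,0,0,0,0,45]]'
python3 - <<'E'
from h import *
s,P=pose(); print(s["eef_pos"],s["eef_rot"]); c,T=cam("wrist"); cv2.imwrite("pics/w5.png",c["color"])
E
```

```text
clock: 9.0
eef_pos: [662.1, -217.8, 70.6]
eef_rot: [3.141, -0.0, 1.113]
wrist_force: [0.4, -0.5, -0.3]
finger_gap: 42.7
[ 662.07582138 -217.80490625   70.59346629] [ 3.14077964e+00 -4.70591188e-05  1.11346414e+00]
```

View pics/w5.png

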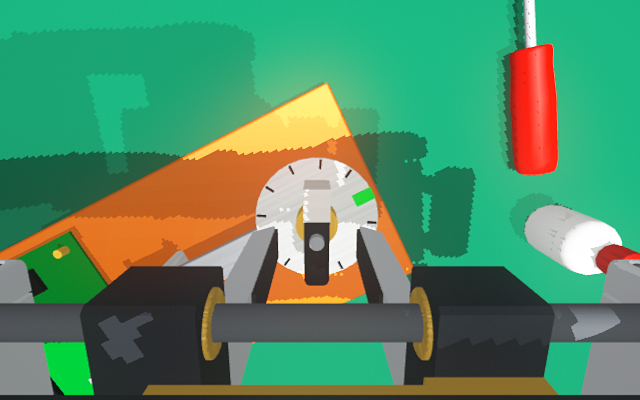

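Bar is parallel to the fingers and centred (col 316). Descend and grip.

```bash
python3 -m jog '[[0,0,1.4,0,0,0,45],[0,0,1.2,0,0,0,45],[0,0,0,0,0,0,20],[0,0,0,0,0,0,5],[0,0,0,0,0,0,5],[0,0,0,0,0,0,5],[0,0,0,0,0,0,5]]' 20
```

```text
clock: 9.75
eef_pos: [662.3, -217.0, 44.3]
eef_rot: [3.141, -0.0, 1.114]
wrist_force: [-3.2, 1.7, 5.8]
finger_gap: 14.0
```

```bash
python3 -m jog '[[0,0,0,0,0,0.14,5],[0,0,0,0,0,0.14,5],[0,0,0,0,0,0.14,5],[0,0,0,0,0,0.14,5],[0,0,0,0,0,0.14,5],[0,0,0,0,0,0.14,5],[0,0,0,0,0,0.14,5],[0,0,0,0,0,0.12,5]]'
python3 -m jog '[[0,0,0,0,0,0,5],[0,0,0,0,0,0,5],[0,0,0,0,0,0,5],[0,0,0,0,0,0,5]]'
```

```text
clock: 10.55
eef_pos: [662.1, -216.7, 44.4]
eef_rot: [-3.141, 0.0, 0.008]
wrist_force: [-5.3, 3.6, 6.2]
finger_gap: 13.8
clock: 10.95
eef_pos: [662.1, -216.7, 44.4]
eef_rot: [-3.141, 0.0, 0.014]
wrist_force: [-6.5, 3.0, 6.0]
finger_gap: 13.8
```

Release, rise and check.

```bash
python3 -m jog '[[0,0,0,0,0,0,40],[0,0,0,0,0,0,40],[0,0,0,0,0,0,40],[0,0,-3,0,0,0,45],[0,0,-4,0,0,0,50],[0,0,-4,0,0,0,60],[0,0,-4,0,0,0,60],[0,0,0,0,0,0,60]]'
python3 - <<'E'
from h import *
s,P=pose(); print(s["eef_pos"],s["eef_rot"]); c,T=cam("wrist"); cv2.imwrite("pics/w6.png",c["color"])
c,T=cam("scene"); cv2.imwrite("pics/s6.png",cv2.resize(c["color"][60:310,100:340],None,fx=2.4,fy=2.4))
E
```

```text
clock: 11.75
eef_pos: [663.9, -217.7, 199.9]
eef_rot: [3.138, -0.009, 0.014]
wrist_force: [-0.2, 0.5, 0.3]
finger_gap: 56.6
[ 663.88958234 -217.68067326  199.92443671] [ 3.13823051 -0.00857904  0.0138583 ]
```

View pics/w6.png

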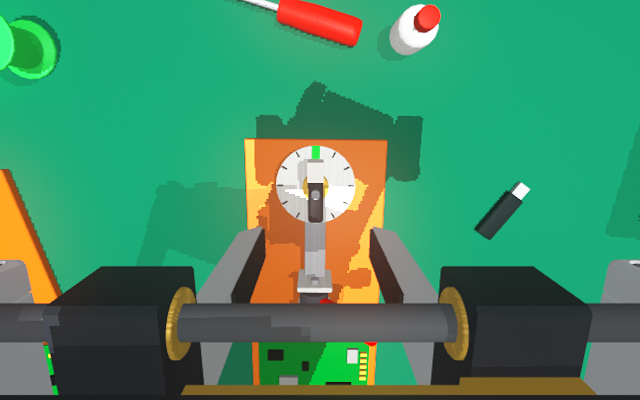

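View pics/s6.png

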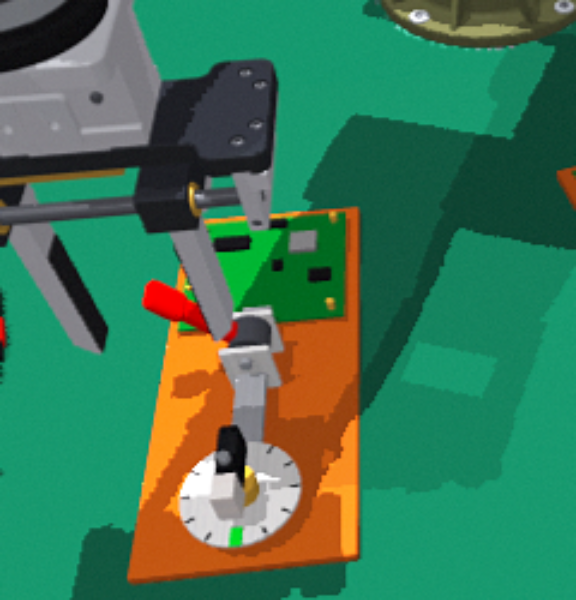

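Pointer end is on the green mark (col 316 for both). Turn back and go above the open lever.

```bash
python3 -m jog '[[0,0,0,0,0,-0.142,62],[0,0,0,0,0,-0.142,62],[0,0,0,0,0,-0.142,62],[0,0,0,0,0,-0.142,62],[0,0,0,0,0,-0.142,62],[0,0,0,0,0,-0.142,62],[0,0,0,0,0,-0.142,62],[0,0,0,0,0,-0.142,62]]'
python3 -m jog '[[0,0,0,0,0,-0.142,62],[0,0,0,0,0,-0.142,62],[0,0,0,0,0,-0.142,62],[-2,-4,0,0,0,0,62],[-2,-4,0,0,0,0,62],[-1.73,-4,0,0,0,0,62],[0,0,0,0,0,0,62],[0,0,0,0,0,0,62]]'
python3 - <<'E'
from h import *
s,P=pose(); c,T=cam("wrist"); cv2.imwrite("pics/w7.png",c["color"])
W=P@T; print(s["eef_pos"],s["eef_rot"])
print(proj(c,W,np.array([543,-217-58,78.5+5])),proj(c,W,np.array([543,-288,86])))
E
```

```text
clock: 12.65
eef_pos: [661.7, -216.9, 191.0]
eef_rot: [-3.138, 0.0, 1.156]
wrist_force: [0.1, 0.5, 0.3]
finger_gap: 58.2
clock: 13.45
eef_pos: [541.9, -275.2, 192.4]
eef_rot: [-3.14, -0.001, 1.575]
wrist_force: [1.0, -0.0, 0.5]
finger_gap: 58.5
[ 541.85700677 -275.1736022   192.36089215] [-3.14013530e+00 -1.04481468e-03  1.57450074e+00]
[319.00497664 195.88969247] [318.94564261 211.62817882]
```

View pics/w7.png

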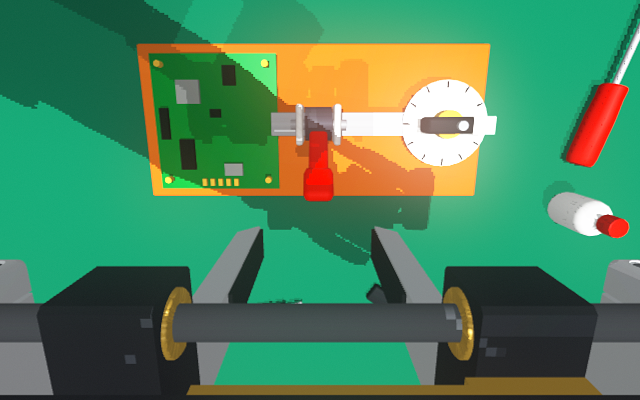

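Run:
```python
from h import *
s,P=pose(); c,T=cam("wrist"); W=P@T
print("stud",proj(c,W,np.array([662,-217,75])), "dial",proj(c,W,np.array([662,-217,30])))
for py in(-215.5,-217):
 for a in (2.09,1.95,1.8,1.65):
  t=a+np.pi/6; d=np.array([0,np.cos(t),np.sin(t)]); n=np.array([0,np.sin(t),-np.cos(t)])
  p=np.array([543,py,45]); print(py,a,[proj(c,W,p+82*d+k*n)[1].round(1) for k in(6,-6)], proj(c,W,p)[1], proj(c,W,p+52*d+6*n)[1])
g=c["color"][90:210,260:380]; cv2.imwrite("pics/w7c.png",cv2.resize(g,None,fx=5,fy=5,interpolation=cv2.INTER_CUBIC))
```

```text
stud [462.9417123  126.00510068] dial [443.83795112 124.21133179]
-215.5 2.09 [np.float64(208.4), np.float64(212.0)] 122.4793441837557 174.11142544120963
-215.5 1.95 [np.float64(202.7), np.float64(208.6)] 122.4793441837557 169.54157544743063
-215.5 1.8 [np.float64(194.1), np.float64(202.5)] 122.4793441837557 163.28447557020127
-215.5 1.65 [np.float64(182.8), np.float64(193.8)] 122.4793441837557 155.71315701293327
-217 2.09 [np.float64(210.1), np.float64(213.7)] 124.17199562937218 175.859015611681
-217 1.95 [np.float64(204.5), np.float64(210.3)] 124.17199562937218 171.3337896097291
-217 1.8 [np.float64(196.0), np.float64(204.3)] 124.17199562937218 165.12465212559596
-217 1.65 [np.float64(184.8), np.float64(195.7)] 124.17199562937218 157.60008993036084
```

View pics/w7c.png

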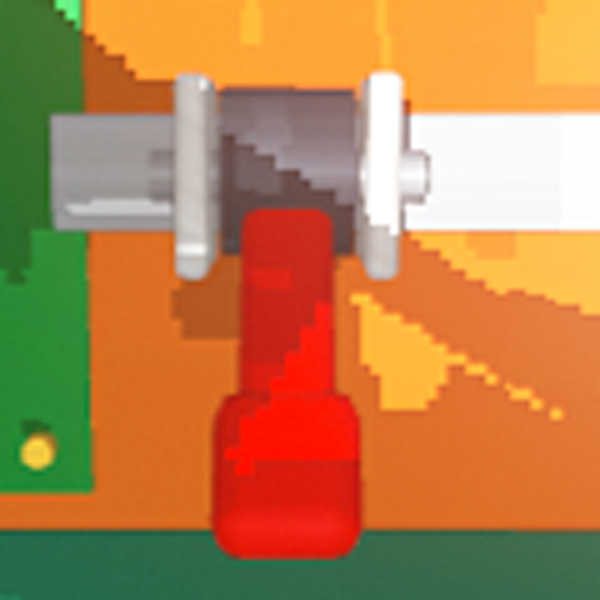

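The lever sits at about 1.85 rad (tip row 201.6, paddle base 168.6): clearly open, though it moved back a little from its stop. Grasping it there.

```bash
python3 -m jog '[[1,0.05,3,0,0,0,62],[0,0,3,0,0,0,62],[0,0,2,0,0,0,62],[0,0,2,0,0,0,62],[0,0,1.9,0,0,0,62],[0,0,0,0,0,0,62],[0,0,0,0,0,0,62]]' 20
python3 - <<'E'
from h import *
c,T=cam("wrist"); cv2.imwrite("pics/w8.png",c["color"])
c,T=cam("side"); cv2.imwrite("pics/i8.png",cv2.resize(c["color"][60:220,240:440],None,fx=3,fy=3))
E
```

```text
clock: 14.25
eef_pos: [543.5, -264.5, 74.4]
eef_rot: [-3.141, -0.0, 1.577]
wrist_force: [0.7, 0.3, -0.0]
finger_gap: 58.1
```

View pics/w8.png

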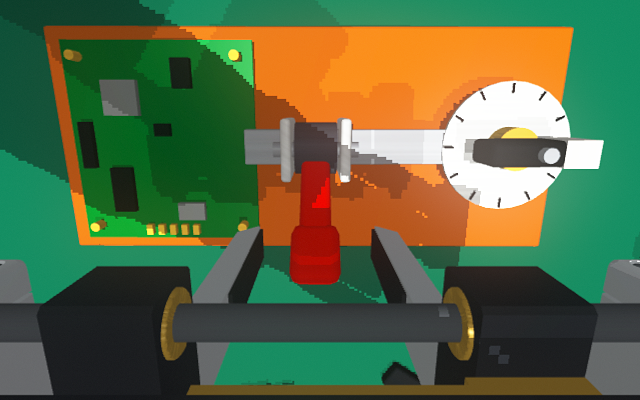

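View pics/i8.png

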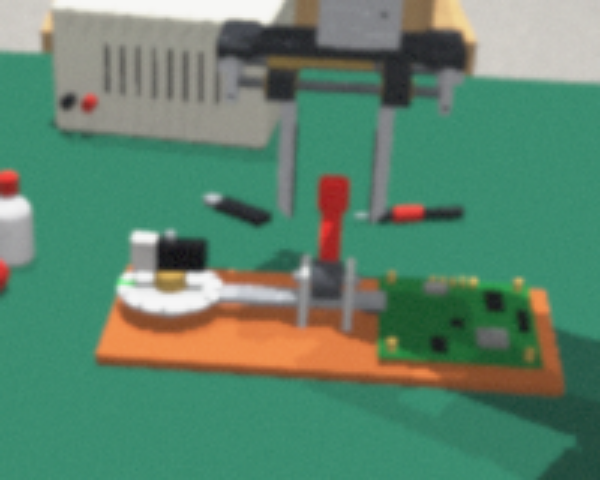

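Run:
```python
from h import *
c,T=cam("side"); s,P=pose(); w,V=cam("wrist"); W=P@V
for a in (2.09,1.95,1.85,1.75,1.65,1.55):
  t=a+np.pi/6; d=np.array([0,np.cos(t),np.sin(t)]); n=np.array([0,np.sin(t),-np.cos(t)])
  p=np.array([543,-217,45]); print(a,[proj(c,T,p+82*d+k*n).round(1) for k in(6,-6)],[proj(w,W,p+82*d+k*n).round(1)[1] for k in(6,-6)],proj(w,W,p+52*d+6*n)[1].round(1))
print("stud",proj(c,T,np.array([662,-217,75])))
g=c["color"][100:180,310:390];cv2.imwrite("pics/i8c.png",cv2.resize(g,None,fx=7,fy=7,interpolation=cv2.INTER_CUBIC))
```

```text
2.09 [array([351. , 121.6]), array([350.8, 124.7])] [np.float64(290.9), np.float64(291.5)] 232.5
1.95 [array([351.1, 119.2]), array([351. , 121.7])] [np.float64(286.6), np.float64(291.0)] 227.2
1.85 [array([351.2, 117.8]), array([351.1, 119.9])] [np.float64(281.0), np.float64(288.4)] 222.1
1.75 [array([351.2, 116.8]), array([351.1, 118.4])] [np.float64(273.2), np.float64(283.9)] 215.9
1.65 [array([351.2, 116.1]), array([351.2, 117.2])] [np.float64(263.0), np.float64(277.1)] 208.5
1.55 [array([351.1, 115.7]), array([351.2, 116.3])] [np.float64(250.3), np.float64(268.0)] 200.0
stud [296.48064553 137.10721391]
```

View pics/i8c.png

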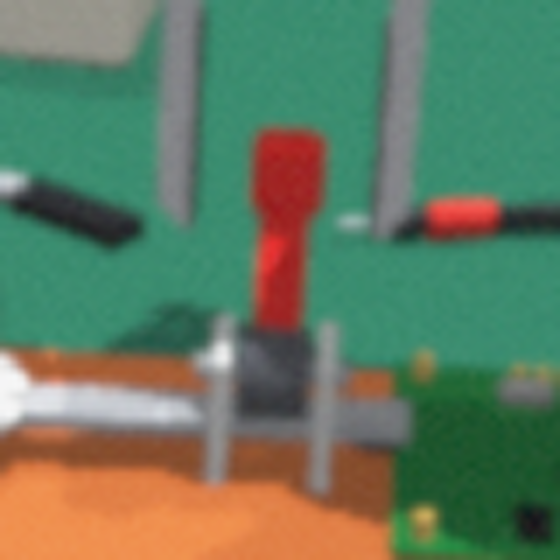

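All views agree on about 1.88 rad. Small correction, then grip.

```bash
python3 -m jog '[[-0.15,-0.05,0.25,0,0,0,40],[0,0,0,0,0,0,15],[0,0,0,0,0,0,15],[0,0,0,0,0,0,15],[0,0,0,0,0,0,15],[0,0,0,0,0,0,15],[0,0,0,0,0,0,15]]' 20
python3 - <<'E'
import numpy as np
a=np.radians(np.linspace(138,28,17)); y=6.7*np.cos(a); z=6.7*np.sin(a)
print(np.c_[np.diff(y),-np.diff(z)].round(2).tolist()); print((y*10-217).round(),(z*10+45-18.8).round())
E
```

```text
clock: 15.15
eef_pos: [542.6, -266.6, 72.0]
eef_rot: [3.141, 0.0, 1.576]
wrist_force: [0.5, -0.8, 0.6]
finger_gap: 24.0
[[0.57, -0.56], [0.64, -0.49], [0.69, -0.41], [0.73, -0.33], [0.77, -0.24], [0.79, -0.14], [0.8, -0.05], [0.8, 0.05], [0.79, 0.15], [0.77, 0.24], [0.73, 0.33], [0.69, 0.41], [0.63, 0.49], [0.57, 0.57], [0.5, 0.63], [0.42, 0.69]]
[-267. -261. -255. -248. -240. -233. -225. -217. -209. -201. -193. -186.
 -179. -173. -167. -162. -158.] [71. 77. 82. 86. 89. 91. 93. 93. 93. 91. 89. 86. 81. 76. 71. 65. 58.]
```

```bash
python3 -m jog '[[0.57,0,-0.56,0,0,0,15],[0.64,0,-0.49,0,0,0,15],[0.69,0,-0.41,0,0,0,15],[0.73,0,-0.33,0,0,0,15],[0.77,0,-0.24,0,0,0,15],[0.79,0,-0.14,0,0,0,15],[0.8,0,-0.05,0,0,0,15],[0,0,0,0,0,0,15]]'
python3 -m jog '[[0.8,0,0.05,0,0,0,15],[0.79,0,0.15,0,0,0,15],[0.77,0,0.24,0,0,0,15],[0.73,0,0.33,0,0,0,15],[0.69,0,0.41,0,0,0,15],[0,0,0,0,0,0,15]]'
python3 - <<'E'
from h import *
c,T=cam("scene"); cv2.imwrite("pics/s9.png",cv2.resize(c["color"][60:310,100:340],None,fx=2.4,fy=2.4))
E
```

```text
clock: 15.95
eef_pos: [542.4, -215.9, 95.0]
eef_rot: [3.141, 0.001, 1.577]
wrist_force: [0.9, -0.2, 1.7]
finger_gap: 23.8
clock: 16.55
eef_pos: [542.4, -177.6, 83.8]
eef_rot: [3.14, -0.001, 1.576]
wrist_force: [-2.2, 5.4, 10.9]
finger_gap: 23.4
```

View pics/s9.png

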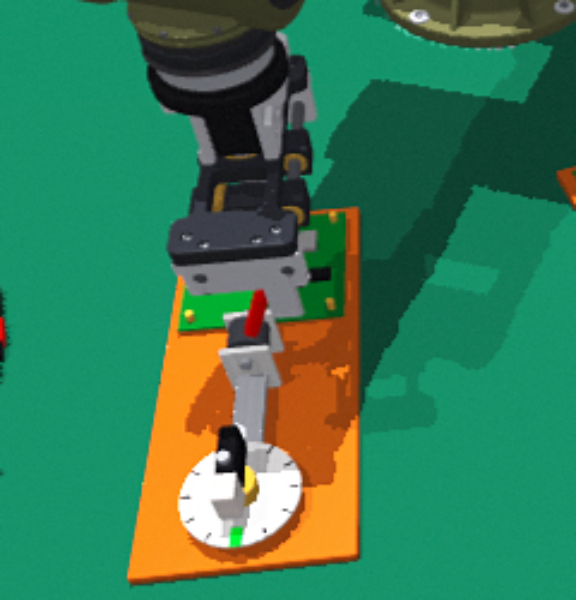

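```bash
python3 -m jog '[[0.6,0,0.55,0,0,0,15],[0.55,0,0.6,0,0,0,15],[0.48,0,0.63,0,0,0,15],[0.4,0,0.69,0,0,0,15],[0,0,0,0,0,0,15],[0,0,0,0,0,0,15]]' 20
python3 - <<'E'
from h import *
c,T=cam("scene"); cv2.imwrite("pics/s10.png",cv2.resize(c["color"][60:310,100:340],None,fx=2.4,fy=2.4))
c,T=cam("wrist"); cv2.imwrite("pics/w10.png",c["color"])
E
```

```text
clock: 17.2
eef_pos: [542.2, -156.9, 58.7]
eef_rot: [3.141, -0.002, 1.576]
wrist_force: [-1.6, 11.2, 9.3]
finger_gap: 24.0
```

View pics/s10.png

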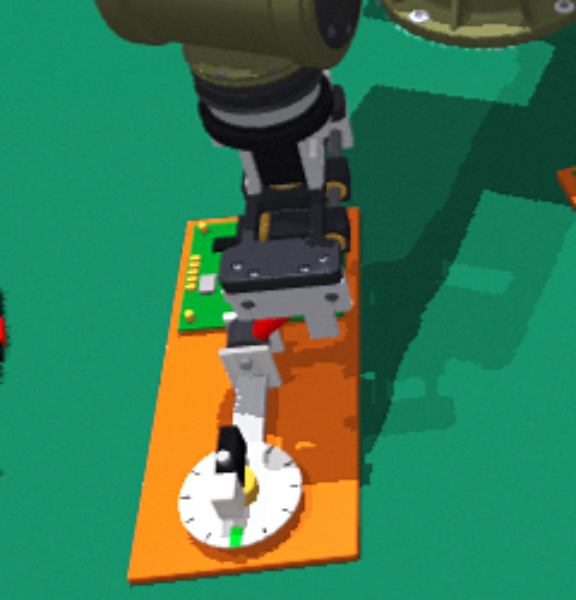

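View pics/w10.png

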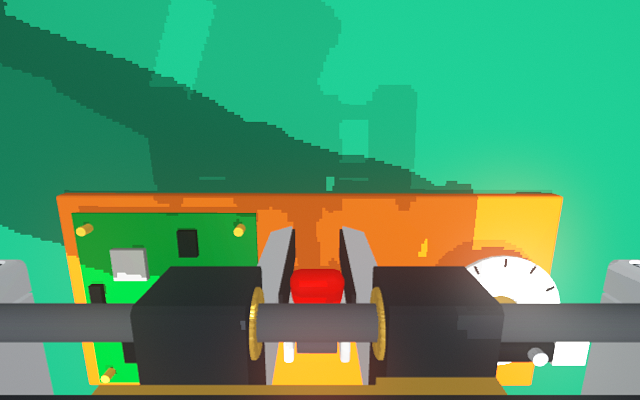

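The paddle tip is at row ~269 compared with 235 in the closed picture (w2), so the lever lags. Releasing gently, measuring, regrasping.

```bash
python3 -m jog '[[0,0,0,0,0,0,30],[0,0,0,0,0,0,50],[0,0,0,0,0,0,62],[0,0,0,0,0,0,62],[0,0,0,0,0,0,62],[0,0,0,0,0,0,62]]'
python3 - <<'E'
from h import *
s,P=pose(); w,V=cam("wrist"); W=P@V; cv2.imwrite("pics/w11.png",w["color"]); print(s["eef_pos"])
c,T=cam("scene"); cv2.imwrite("pics/s11.png",cv2.resize(c["color"][160:260,160:280],None,fx=5,fy=5))
for a in (0,.1,.2,.3,.4,.5,.6,.7):
  t=a+np.pi/6; d=np.array([0,np.cos(t),np.sin(t)]); n=np.array([0,-np.sin(t),np.cos(t)])
  p=np.array([543,-217,45]); print(a,[proj(w,W,p+r*d+k*n).round(1)[1] for r in(52,82) for k in(6,-6)],(proj(c,T,p+82*d)-[160,160])*5)
E
```

```text
clock: 17.9
eef_pos: [541.9, -158.6, 57.6]
eef_rot: [-3.141, -0.0, 1.576]
wrist_force: [0.6, -0.2, 0.6]
finger_gap: 58.2
[ 541.89995193 -158.5656947    57.60403207]
0 [np.float64(287.4), np.float64(267.3), np.float64(250.0), np.float64(229.3)] [398.14114381 109.61869682]
0.1 [np.float64(297.6), np.float64(275.4), np.float64(266.8), np.float64(242.9)] [381.35810382  97.09323611]
0.2 [np.float64(308.5), np.float64(284.5), np.float64(285.6), np.float64(258.8)] [362.54900447  85.49983255]
0.3 [np.float64(319.9), np.float64(294.4), np.float64(306.2), np.float64(276.7)] [341.88554886  74.99706616]
0.4 [np.float64(331.7), np.float64(305.1), np.float64(328.0), np.float64(296.5)] [319.57320991  65.73532115]
0.5 [np.float64(343.6), np.float64(316.4), np.float64(350.7), np.float64(317.8)] [295.8497975   57.85325788]
0.6 [np.float64(355.4), np.float64(328.1), np.float64(373.7), np.float64(340.2)] [270.98292366  51.4742602 ]
0.7 [np.float64(366.9), np.float64(340.0), np.float64(396.2), np.float64(363.1)] [245.2663446   46.70300906]
```

View pics/w11.png

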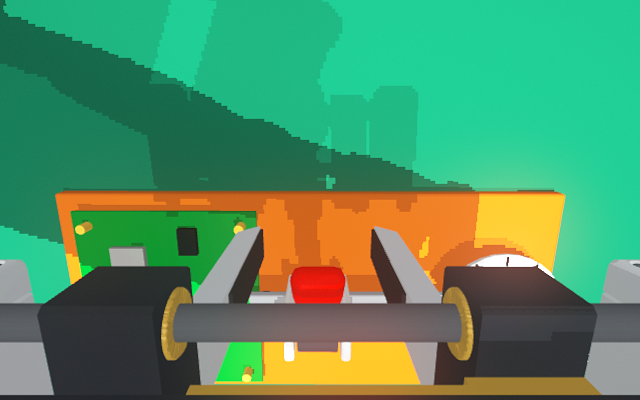

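View pics/s11.png

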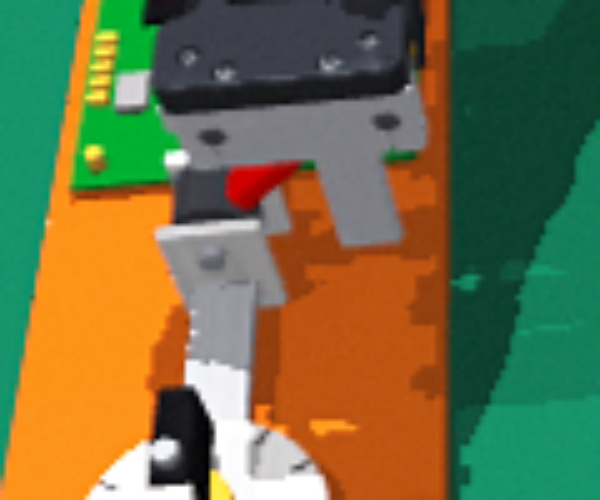

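Lever at about 0.23 rad. Regrasp at that angle and push on to the stop.

```bash
python3 -m jog '[[-0.95,0.05,-1.45,0,0,0,50],[0,0,0,0,0,0,15],[0,0,0,0,0,0,15],[0,0,0,0,0,0,15],[0,0,0,0,0,0,15],[0,0,0,0,0,0,15],[0,0,0,0,0,0,15]]' 30
python3 -m jog '[[0.38,0,0.45,0,0,0,15],[0.34,0,0.47,0,0,0,15],[0.3,0,0.5,0,0,0,15],[0.25,0,0.53,0,0,0,15],[0,0,0,0,0,0,15],[0,0,0,0,0,0,15]]'
python3 -m jog '[[0,0,0,0,0,0,30],[0,0,0,0,0,0,50],[0,0,0,0,0,0,62],[0,0,0,0,0,0,62],[0,0,0,0,0,0,62],[0,0,0,0,0,0,62]]'
python3 - <<'E'
from h import *
s,P=pose(); w,V=cam("wrist"); W=P@V; cv2.imwrite("pics/w12.png",w["color"]); print(s["eef_pos"])
for a in (0,.1,.2,.3,.4):
  t=a+np.pi/6; d=np.array([0,np.cos(t),np.sin(t)]); n=np.array([0,-np.sin(t),np.cos(t)])
  p=np.array([543,-217,45]); print(a,[proj(w,W,p+r*d+k*n).round(1)[1] for r in(52,82) for k in(6,-6)])
E
```

```text
clock: 18.7
eef_pos: [542.2, -167.7, 71.7]
eef_rot: [-3.141, -0.0, 1.576]
wrist_force: [-0.4, 0.6, -2.9]
finger_gap: 23.5
clock: 19.3
eef_pos: [542.7, -156.1, 55.0]
eef_rot: [3.14, 0.002, 1.576]
wrist_force: [-13.0, -2.1, 26.8]
finger_gap: 23.6
clock: 19.9
eef_pos: [542.4, -155.3, 52.5]
eef_rot: [-3.141, -0.0, 1.576]
wrist_force: [-0.8, 0.6, 0.3]
finger_gap: 58.4
[ 542.4240503  -155.26914223   52.54407327]
0 [np.float64(298.6), np.float64(277.5), np.float64(261.7), np.float64(239.9)]
0.1 [np.float64(309.2), np.float64(286.0), np.float64(279.4), np.float64(254.3)]
0.2 [np.float64(320.6), np.float64(295.6), np.float64(299.2), np.float64(271.0)]
0.3 [np.float64(332.5), np.float64(306.0), np.float64(320.8), np.float64(289.9)]
0.4 [np.float64(344.7), np.float64(317.1), np.float64(343.6), np.float64(310.6)]
```

View pics/w12.png

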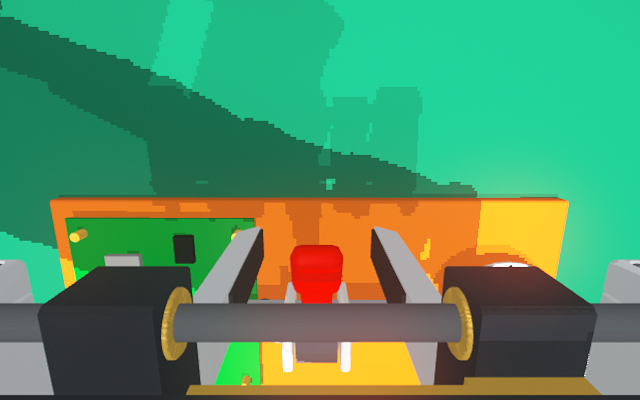

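Tip row 245 matches the closed position. Rise clear and verify.

```bash
python3 -m jog '[[0,0,-2,0,0,0,62],[0,0,-3,0,0,0,62],[0,0,-4,0,0,0,62],[0,0,-4,0,0,0,62],[0,0,-2,0,0,0,62],[0,0,0,0,0,0,62],[0,0,0,0,0,0,62],[0,0,0,0,0,0,62]]'
python3 - <<'E'
from h import *
s,P=pose(); w,V=cam("wrist"); W=P@V; cv2.imwrite("pics/w13.png",w["color"]); print(s["eef_pos"],s["wrist_force"])
c,T=cam("scene"); cv2.imwrite("pics/s13.png",cv2.resize(c["color"][60:310,100:340],None,fx=2.4,fy=2.4))
for a in (0,.1,.2,.3,.4):
  t=a+np.pi/6; d=np.array([0,np.cos(t),np.sin(t)]); n=np.array([0,-np.sin(t),np.cos(t)])
  p=np.array([543,-217,45]); print(a,[proj(w,W,p+r*d+k*n).round(1)[1] for r in(52,82) for k in(6,-6)])
g=w["color"][150:310,240:480];cv2.imwrite("pics/w13c.png",cv2.resize(g,None,fx=3.3,fy=3.3))
E
```

```text
clock: 20.75
eef_pos: [542.0, -155.1, 201.2]
eef_rot: [-3.139, -0.001, 1.576]
wrist_force: [-0.4, 0.7, -0.4]
finger_gap: 58.2
[ 541.95133845 -155.13344969  201.1629304 ] [-0.44570194  0.67422613 -0.44901183]
0 [np.float64(213.4), np.float64(204.0), np.float64(188.6), np.float64(179.3)]
0.1 [np.float64(218.3), np.float64(207.8), np.float64(196.2), np.float64(185.4)]
0.2 [np.float64(223.6), np.float64(212.1), np.float64(204.6), np.float64(192.6)]
0.3 [np.float64(229.2), np.float64(216.8), np.float64(213.8), np.float64(200.6)]
0.4 [np.float64(235.0), np.float64(222.0), np.float64(223.6), np.float64(209.5)]
```

View pics/w13c.png

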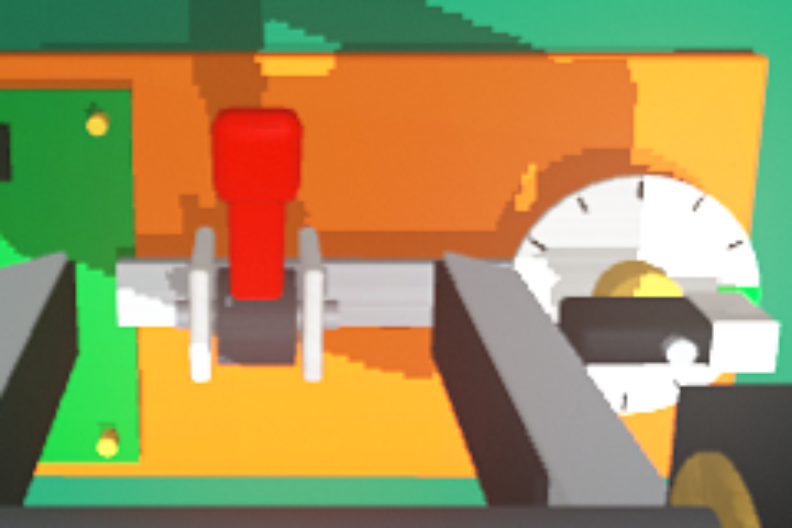

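View pics/s13.png

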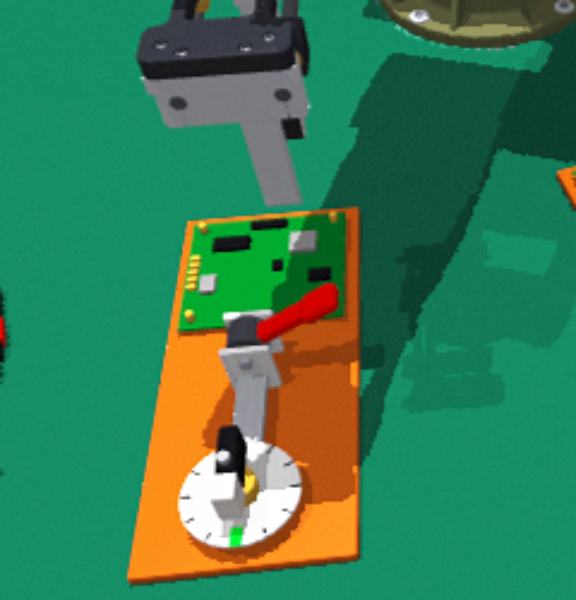

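The lever tip (row ~183) reads closed within about 0.05 rad, the pointer lies along clamp +x over the green mark, and the gripper is clear.

```bash
python3 -c "
from cell import order; print(order.sign_off())"
```

```text
the job is handed in; nothing more can be done
None
```

I opened the red lever, turned the nut about 1.1 rad clockwise onto the green mark, closed the lever again, and handed the job in at about 21 s. The blue-levered clamp was never approached.

**Final checks:**
- **Lever:** about 0–0.05 rad from its closed stop by the wrist picture (limit 0.3).
- **Nut:** the white pointer is over the green mark by the wrist and scene pictures, with clamp x and the tool angle on release agreeing within about 0.02 rad.
- **Gripper:** open, about 200 mm up, with no force reading above noise.

**What disagreed along the way:**
- **Not quite fully open:** the gripper reached the open-stop angle, but after release the lever sat at about 1.88 rad instead of 2.09. That is short of "fully open" but above the required 1.6, and I turned the nut with it there.
- **Closing took two tries:** the first attempt stopped about 0.23 rad short, so I gripped the lever again and pushed it to its stop.

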